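# Put away the two empty pen pots

## Task

One of the three grey pen pots is in use, with a bottle standing in it: leave that one alone. Put the two empty pots away as a nested pair, one standing inside the other, upright in the free bay of the plywood tray (the bay without the carton). Lower the one pot into the other gently until it just sits, do not jam it in, and do not disturb the bottle, the carton or the other things on the table.

Things in the scene. Friction and masses are not known exactly. Their poses are not given: they have to be found in the camera images.
- pot_a_mid (a point): one of three alike tapered grey plastic pots, any may hold the bottle: 130 mm tall, outer diameter 47 mm at the foot, 66 mm at the rim, wall 4 mm, floor 5 mm thick, about 130 g. This point: on its axis, half-way up (65 mm); z to the mouth. Lowered into another pot, its taper meets the other's wall with its foot about 54 mm above the other's foot (it stands 54 mm out); lower, it wedges.
- pot_b_mid (a point): one of three alike tapered grey plastic pots, any may hold the bottle: 130 mm tall, outer diameter 47 mm at the foot, 66 mm at the rim, wall 4 mm, floor 5 mm thick, about 130 g. This point: on its axis, half-way up (65 mm); z to the mouth. Lowered into another pot, its taper meets the other's wall with its foot about 54 mm above the other's foot (it stands 54 mm out); lower, it wedges.
- pot_c_mid (a point): one of three alike tapered grey plastic pots, any may hold the bottle: 130 mm tall, outer diameter 47 mm at the foot, 66 mm at the rim, wall 4 mm, floor 5 mm thick, about 130 g. This point: on its axis, half-way up (65 mm); z to the mouth. Lowered into another pot, its taper meets the other's wall with its foot about 54 mm above the other's foot (it stands 54 mm out); lower, it wedges.
- bottle_mid (a point): white plastic bottle, 32 mm in diameter, 175 mm tall, standing loosely in one of the pots and rising about 50 mm above its rim. This point is on its axis half-way up.
- tray: fixed open plywood tray, 140 mm (its x) by 276 mm (its y) by 36 mm high, walls and floor 6 mm thick, with one wall across its middle (36 mm high) that parts it into two square bays side by side along its y. Origin: centre of its underside, on the table.
- tray_bay_l (a point): centre of the tray's bay on its +y side, on the bay's floor (6 mm above the table); the bay is about 128 mm square inside
- tray_bay_r (a point): centre of the tray's bay on its -y side, on the bay's floor (6 mm above the table); the bay is about 128 mm square inside
- carton_mid (a point): closed cardboard carton, 80 x 80 x 60 mm high, standing in one of the two bays. This point is its centre.
- tape: roll of brown packing tape lying flat, 100 mm in diameter, 45 mm high, origin at the centre of its underside; a bystander
- books: stack of three booklets, 105 x 148 x 36 mm high, origin at the centre of its underside; a bystander
Not all that is in view belongs to the job. What is shaped like the part that bears pot_c_mid but purple is not meant. Leave any blue look-alike of the part that bears pot_b_mid alone.

How it is judged:
By the outcome, as a careful person would: the job done as asked, in the order asked, and still so for the second after the job is handed in, with the robot touching nothing.
It also fails if it takes over 64 s, if anything falls off the work surface, if the arm or the gripper's body presses on something with over 40 N, if the wrist force passes 120 N, or if a joint passes its speed limit or range.

## Robot

A 6-joint arm with a two-finger parallel gripper is mounted at the origin on the work surface. World frame = base frame: x ahead of the robot, y to its left, z up, the work surface at z = 0. Lengths are in m, angles in rad, forces in N, time in s.
With the tool pointing down it reaches from about 0.25 to 0.725 m from the base axis. Payload 9.7 kg.
Tool frame: the origin (TCP) lies at the very end of the fingers, on their centre line; the grasp point (between the pads) lies 19 mm behind it (r.grip_depth is the distance from the TCP to the grasp point, in m); z points along the fingers, y is the line along which they close (so a half turn about z gives the same grasp; the last joint's range is limited). The gripper opens to 85 mm and grips with 20 to 120 N. Pads are 22 mm wide; open, the fingers measure 114 mm over their backs; the gripper's body (76 mm by 85 mm) begins 54 mm behind the grasp point. The pads swing forward as they close: fully open they stand 13 mm farther back than shut.
Start: joints at [1.138, 0.087, 0.176, 1.66, 0, 1.571], TCP at [0.231, 0.499, 0.231] pointing down, gripper open.
Joint ranges: [-3.13, 3.13], [-0.85, 1.81], [-1.15, 1.24], [-2.2, 2.28], [-1.44, 1.52], [-3.14, 3.14]. Speed limits (rad/s): [2.22, 2.22, 2.57, 3.14, 3.14, 3.14].

## Interface

Orientations are given as a unit quaternion [x, y, z, w].
In Python, from station import readout, get_image, r, finder gives the robot as it stands.
- The arm moves only by the tool carry_out, never from a script. Its argument "rows" is a list that holds one entry, the list of rows, each a list of 5 numbers: the opening, from 0 (shut) to 1 (fully open), then the shift along the tool's x, y, z each as a share of 0.12 m, from -1 to 1, then the turn about the tool's z as a share of 0.5 rad, from -1 to 1. A call has 1 to 5 rows; each row shifts and turns the commanded pose from where the row before left it, along the tool's axes as they then stand; what a row does not reach is not made up. A row lasts 1/10 s, in which the tool goes at most 50 mm and 8.59 degrees, less where a joint would pass 70% of its speed; a pose out of reach is approached as far as the arm can. A call with a number of a shift or a turn outside -1 to 1 is refused whole. A call with a gripper value outside its range is refused whole. The fingers move at their own pace and stop on an object; "grip_force" is the grip in N (left out, the last holds). Time passes only in rows, so rows that do not move let the fingers close. It gives the time, the measured TCP pose, the force, the opening and the grip force at its end, in the units of the state.
- readout.get_obs(): the state, without advancing time (a new reading comes with each control period).
- get_image(name): name is "scene" or "top"; returns a dict with "color" (384x512x3 uint8, red, green, blue), "mtx" (3x3 intrinsics, pixels), "distortion" ([k1, k2, p1, p2, k3] as OpenCV has them; the pictures are not rectified), "R" (3x3) and "t" (3): a world point X has camera coordinates R X + t. Camera axes: x right, y down, z forward; pixel columns grow to the right and rows downward; lengths in m; the calibration is good to about 2 mm. A picture is of the moment at which its call begins. There is no depth.
- r.hand_in(): hands the job in; it is judged then, once.
Trained networks look in a picture, given as the dict that the camera call returned (one of the last four; its "shot" number tells which), for a name from the list of things; names that differ only in an ending like _2 or _b are one class to them, and where a whole thing is asked for, a point or a joint stands for the part that bears it (a point fixed in the world has none). Each returns a list of dicts, best first, with "conf" (0 to 1); they miss things now and then, are a little off and sometimes report something else, mostly with a low value. They report only what shows in the picture. A call takes as long as a camera call. They do not tell look-alikes from the thing itself.
- finder.spot_in(label, picture): "extent" ([left, top, width, height] in pixels, round what is visible of it).
- finder.outline_of(label, picture): "pixels" (384x512 bool, what is visible of it) and "extent" ([left, top, width, height] in pixels, round what is visible of it).
The state is a dict: "t": time; "joint_pos": joint angles; "qd": joint speeds; "tau": joint torques, N m; "eef_pos": TCP position; "tcp_rot": TCP orientation; "contact_force": force on the tool from outside, world axes, zero at the start; "torque": the same for the moment, N m; "gripper_width": finger opening in m; "gripper_force": force on a finger pad.
Only numpy, scipy, OpenCV 4.12 (cv2) and the standard library are available. Lean on these libraries where they do the work, as an engineer would, in place of code of your own. Each camera call takes 0.05 s, during which the arm holds its last target. There are 200 camera calls.

## Working session

There is one attempt and no reset: what is moved stays moved. The work goes in short steps, Python scripts to look and compute and a tool call to move; the robot and the scene stay as the last step left them, time stands still between calls to the robot, and variables do not carry over. Pictures are saved under pics/ and viewed, at most 10 in all, crops included, and the job is handed in when it is done.

Besides the shell and the picture viewer there is one more tool, called after "Request:" as name([rows], argument=value, ...), one row to a line, values as JSON. carry_out: Moves the arm, as the interface text tells. Its arguments: {"type":"object","properties":{"rows":{"type":"array","items":{"type":"array","items":{"type":"array","items":{"type":"number"}}}},"grip_force":{"type":"number"}},"required":["rows"]}

```bash
mkdir -p pics; ls; python3 - <<'E'
from station import readout,get_image,r,finder
import cv2,numpy as np
ims={n:get_image(n) for n in("scene","top")}
o=np.hstack([ims[n]["color"] for n in ims])
for n in ims:
  cv2.imwrite(f"pics/{n}0.png",cv2.cvtColor(ims[n]["color"],cv2.COLOR_RGB2BGR))
  print(n,np.round(-ims[n]["R"].T@ims[n]["t"],3),ims[n]["R"].round(2).tolist(),ims[n]["mtx"].round(0).tolist(),ims[n]["distortion"])
  for l in("pot_a_mid","bottle_mid","tray","carton_mid","tape","books"):
    print(l,[(np.round(d["extent"]).tolist(),round(d["conf"],2)) for d in finder.spot_in(l,ims[n])])
print(readout.get_obs())
E
```

```text
pics
scene [1.345 0.609 0.743] [[-0.62, 0.78, -0.0], [0.43, 0.34, -0.84], [-0.65, -0.52, -0.55]] [[480.0, 0.0, 257.0], [0.0, 480.0, 186.0], [0.0, 0.0, 1.0]] [-0.03421687  0.          0.          0.          0.        ]
pot_a_mid [([200.0, 122.0, 20.0, 35.0], 0.96), ([275.0, 205.0, 136.0, 93.0], 0.69)]
bottle_mid []
tray [([276.0, 204.0, 136.0, 94.0], 0.64)]
carton_mid [([299.0, 207.0, 48.0, 48.0], 0.73)]
tape [([209.0, 225.0, 47.0, 39.0], 0.63)]
books [([129.0, 151.0, 66.0, 38.0], 0.96)]
top [ 0.494 -0.022  0.9  ] [[0.03, -1.0, 0.01], [-0.99, -0.03, -0.1], [0.1, -0.01, -1.0]] [[363.0, 0.0, 255.0], [0.0, 363.0, 190.0], [0.0, 0.0, 1.0]] [-0.03497924  0.          0.          0.          0.        ]
pot_a_mid [([345.0, 233.0, 46.0, 33.0], 0.68)]
bottle_mid [([363.0, 242.0, 25.0, 11.0], 0.52)]
tray [([88.0, 161.0, 118.0, 63.0], 0.95), ([258.0, 222.0, 28.0, 37.0], 0.3)]
carton_mid [([149.0, 181.0, 42.0, 33.0], 0.71), ([86.0, 159.0, 124.0, 67.0], 0.56), ([282.0, 163.0, 30.0, 29.0], 0.41)]
tape [([213.0, 115.0, 44.0, 43.0], 0.79)]
books [([346.0, 161.0, 73.0, 53.0], 0.71)]
{'t': 0.7, 'joint_pos': array([ 1.13801376e+00,  8.68973738e-02,  1.75886935e-01,  1.65984332e+00,
       -6.44285909e-06,  1.57081055e+00]), 'qd': array([-0.00150877, -0.00026923,  0.00053749, -0.00188948,  0.00063718,
        0.00077258]), 'tau': array([-3.54190153e-03, -5.19967997e+01,  4.64781976e+01,  1.62383189e-03,
       -1.36774925e-04,  2.76393735e-05]), 'eef_pos': array([0.23065984, 0.49926673, 0.23127891]), 'tcp_rot': array([ 2.14713420e-01,  9.76677094e-01, -2.87402127e-05, -3.01949468e-06]), 'contact_force': array([0.11466917, 0.13343745, 0.02355006]), 'torque': array([-0.02253097, -0.00413753, -0.00411367]), 'gripper_force': 0.0, 'gripper_width': 0.08530925028104264}
```

View pics/scene0.png

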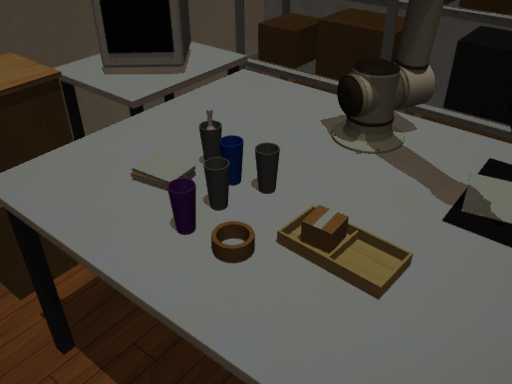

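View pics/top0.png

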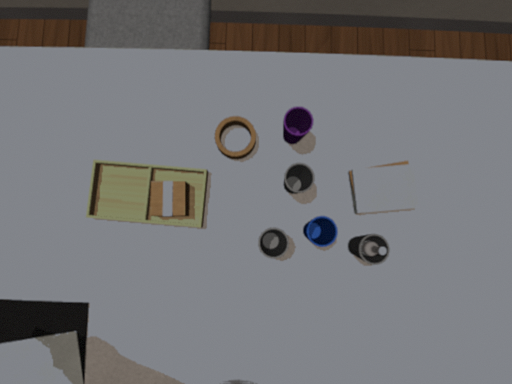

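Top view: the empty grey pots have their rims at (299,179) and (273,242), and the bottle pot is at (374,249). The look-alikes are purple at (298,122) and blue at (322,232). In the scene view, the empty pots are at (217,184) and (267,168), and the bottle pot is at (211,140). The carton is in the right bay at (168,198) and the free bay is at (122,190).

```bash
cat > h.py <<'E'
from station import readout,get_image,r,finder
import cv2,numpy as np
def proj(im,P):
    rv,_=cv2.Rodrigues(im["R"]); return cv2.projectPoints(np.asarray(P,float).reshape(-1,1,3),rv,im["t"],im["mtx"],im["distortion"])[0].reshape(-1,2)
def ray(im,uv,z):
    p=cv2.undistortPoints(np.array([[uv]],float),im["mtx"],im["distortion"])[0,0]
    d=im["R"].T@np.r_[p,1]; c=-im["R"].T@im["t"]; return c+d*(z-c[2])/d[2]
a=np.linspace(0,2*np.pi,60)
def circ(c,rad,z): return np.c_[c[0]+rad*np.cos(a),c[1]+rad*np.sin(a),0*a+z]
def draw(big,s,off,im,P,col):
    q=((proj(im,P)-off+.5)*s).astype(np.int32); cv2.polylines(big,[q],True,col,1)
E
cat > m.py <<'E'
from h import *
from scipy.optimize import minimize
T=get_image("top");S=get_image("scene")
def hull(im,c,z0=0):
    q=proj(im,np.r_[circ(c,.033,z0+.13),circ(c,.0235,z0)]).astype(np.float32)
    m=np.zeros((384,512),np.uint8); cv2.fillConvexPoly(m,cv2.convexHull(np.round(q*16).astype(np.int32)),1,shift=4); return m>0
outs=[o for o in finder.outline_of("pot_a_mid",S)]
pots={}
for n,uv in dict(P=(299,179),Q=(273,242)).items():
    c=ray(T,uv,.13)[:2]; print(n,"top",c.round(4))
    p=proj(S,[[*c,.065]])[0]
    for o in outs:
        x,y,w,h=o["extent"]
        if abs(x+w/2-p[0])<12 and abs(y+h/2-p[1])<15:
            m=o["pixels"]; f=lambda c:-(hull(S,c)&m).sum()/(hull(S,c)|m).sum()
            k=minimize(f,c,method="Nelder-Mead",options=dict(initial_simplex=[c,c+[.01,0],c+[0,.01]]))
            print(" scene",k.x.round(4),k.fun)
    pots[n]=c
print([(o["extent"],o["conf"]) for o in outs])
o=[o for o in finder.outline_of("tray",T) if o["extent"][0]<120]
if o:
    cn=max(cv2.findContours(o[0]["pixels"].astype(np.uint8),0,2)[0],key=cv2.contourArea)
    box=cv2.boxPoints(cv2.minAreaRect(cn)); print("tray box",[ray(T,b,.036)[:2].round(3).tolist() for b in box])
bay=ray(T,(122,191),.02); print("bay guess",bay)
print("others",ray(T,(322,232),.13),ray(T,(298,122),.13),ray(T,(374,249),.13))
s=5;off=np.array([240,105]);B=cv2.resize(cv2.cvtColor(T["color"],4)[105:265,240:340],None,fx=s,fy=s,interpolation=cv2.INTER_CUBIC)[:, :]
B=cv2.convertScaleAbs(B,alpha=1.5)
for c in pots.values():
    draw(B,s,off,T,circ(c,.033,.13),(0,255,0));draw(B,s,off,T,circ(c,.0235,0),(0,0,255))
B=B[200:800]
s2=4;o2=np.array([185,125]);C=cv2.convertScaleAbs(cv2.resize(cv2.cvtColor(S["color"],4)[125:225,185:260+35],None,fx=s2,fy=s2,interpolation=cv2.INTER_CUBIC),alpha=1.5)
for c in pots.values():
    draw(C,s2,o2,S,circ(c,.033,.13),(0,255,0));draw(C,s2,o2,S,circ(c,.0235,0),(0,0,255))
W=np.zeros((600,800,3),np.uint8); W[:480,:400]=cv2.resize(B,(400,480)); W[:364,400:]=cv2.resize(C,(400,364));cv2.imwrite("pics/crop1.png",W)
E
python3 m.py
```

```text
P top [ 0.5959 -0.1211]
Q top [ 0.4609 -0.0683]
 scene [ 0.4631 -0.0674] -0.9394213381555153
[([200.9, 123.4, 19.3, 32.4], 0.69), ([254.0, 144.8, 22.8, 49.0], 0.58)]
tray box [[0.504, 0.371], [0.644, 0.369], [0.627, 0.087], [0.488, 0.093]]
bay guess [0.56918854 0.29537503 0.02      ]
others [ 0.48440398 -0.17147993  0.13      ] [ 0.72087147 -0.11721873  0.13      ] [ 0.45132912 -0.28225655  0.13      ]
```

View pics/crop1.png

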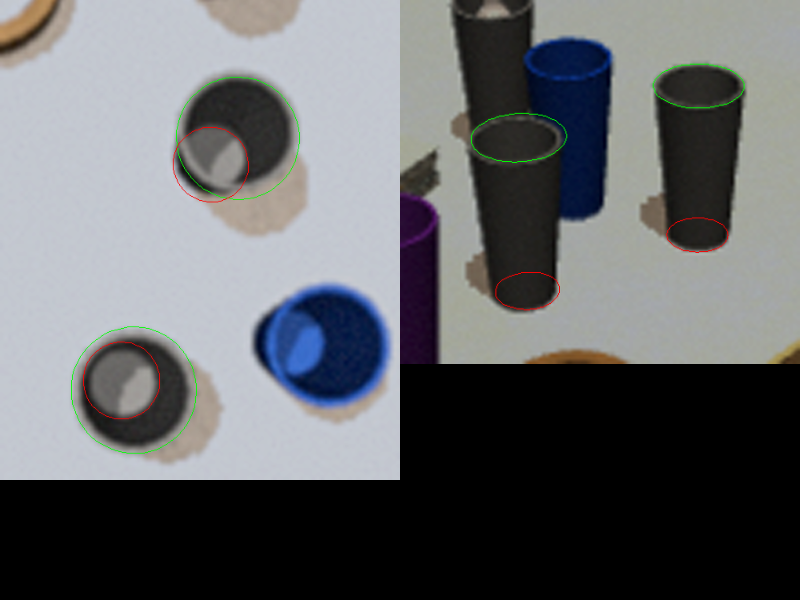

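Targets after checking the crop: the drawn circles match the grey empty pots. Correcting P (top pot) by about +3 mm in x gives P≈(0.599,-0.1215), with Q≈(0.4625,-0.068). The free bay is at ≈(0.569,0.297). Keeping the starting tool orientation leaves clearance everywhere, so I go to Q first.

Request:
carry_out([
  [[1,-0.287,-0.268,0,0],[1,-0.287,-0.268,0,0],[1,-0.287,-0.268,0,0],[1,-0.287,-0.268,0,0],[1,-0.287,-0.268,0,0]],
])

```text
t: 1.4
eef_pos: [0.3198, 0.2794, 0.2314]
tcp_rot: [0.214, 0.977, 0.0, 0.0]
contact_force: [1.0, 0.9, -0.4]
gripper_width: 0.0855
gripper_force: 0.0
```

Request:
carry_out([
  [[1,-0.287,-0.268,0,0],[1,-0.287,-0.268,0,0],[1,-0.287,-0.268,0,0],[1,-0.287,-0.268,0,0],[1,-0.287,-0.268,0,0]],
])

```text
t: 1.9
eef_pos: [0.4087, 0.061, 0.2316]
tcp_rot: [0.215, 0.977, 0.0, 0.0]
contact_force: [2.2, 1.1, 0.2]
gripper_width: 0.0851
gripper_force: 0.0
```

Request:
carry_out([
  [[1,-0.287,-0.268,0,0],[1,-0.287,-0.268,0,0],[1,-0.287,-0.268,0,0],[1,0,0,0,0],[1,0,0,0,0]],
])

```text
t: 2.4
eef_pos: [0.4617, -0.0689, 0.231]
tcp_rot: [0.216, 0.976, 0.0, -0.0]
contact_force: [-0.6, -0.2, 0.2]
gripper_width: 0.0852
gripper_force: 0.0
```

Request:
carry_out([
  [[1,0,0,0.3,0],[1,0,0,0.3,0],[1,0,0,0.3,0],[1,0,0,0.26,0],[1,0,0,0,0]],
])

```text
t: 2.9
eef_pos: [0.4592, -0.0663, 0.0885]
tcp_rot: [0.214, 0.977, -0.0, -0.003]
contact_force: [-1.2, 0.4, 0.2]
gripper_width: 0.0855
gripper_force: 0.0
```

Request:
carry_out([
  [[0,0,0,0,0],[0,0,0,0,0],[0,0,0,0,0],[0,0,0,0,0],[0,0,0,0,0]],
], grip_force=30)

```text
t: 3.4
eef_pos: [0.4631, -0.068, 0.0945]
tcp_rot: [0.215, 0.977, 0.0, 0.002]
contact_force: [-0.6, 0.9, 7.0]
gripper_width: 0.0635
gripper_force: 33.5
```

Request:
carry_out([
  [[0,0,0,-0.1,0],[0,0,0,-0.2,0],[0,0,0,-0.3,0],[0,0,0,-0.3,0],[0,0,0,-0.05,0]],
])

```text
t: 3.9
eef_pos: [0.4631, -0.0682, 0.2115]
tcp_rot: [0.215, 0.977, 0.0, 0.003]
contact_force: [0.3, -0.8, -1.7]
gripper_width: 0.0632
gripper_force: 33.5
```

Request:
carry_out([
  [[0,0.03,0.2,0,0],[0,0.052,0.35,0,0],[0,0.052,0.35,0,0],[0,0.052,0.35,0,0],[0,0.052,0.35,0,0]],
])

```text
t: 4.4
eef_pos: [0.5165, 0.1199, 0.2064]
tcp_rot: [0.215, 0.977, 0.0, 0.0]
contact_force: [1.4, -0.5, -0.9]
gripper_width: 0.0632
gripper_force: 33.6
```

Request:
carry_out([
  [[0,0.052,0.35,0,0],[0,0.052,0.35,0,0],[0,0.052,0.35,0,0],[0,0.052,0.35,0,0],[0,0.022,0.14,0,0]],
])

```text
t: 4.9
eef_pos: [0.5689, 0.3009, 0.2052]
tcp_rot: [0.214, 0.977, -0.0, -0.0]
contact_force: [0.2, -0.2, -1.5]
gripper_width: 0.0632
gripper_force: 33.8
```

Request:
carry_out([
  [[0,0,0,0,0],[0,0,0,0,0]],
])

```text
t: 5.1
eef_pos: [0.5686, 0.2975, 0.2058]
tcp_rot: [0.214, 0.977, -0.0, -0.0]
contact_force: [0.7, 0.0, -1.0]
gripper_width: 0.0632
gripper_force: 33.9
```

```bash
cat > v.py <<'E'
from h import *; import sys
n=sys.argv[1];P=np.array(eval(sys.argv[2]))  # pot foots [x,y,z]
W=np.zeros((480,800,3),np.uint8)
for i,(nm,x,y) in enumerate((("top",75,125),("scene",265,165))):
    im=get_image(nm); B=cv2.convertScaleAbs(cv2.resize(cv2.cvtColor(im["color"],4)[y:y+144,x:x+120],(400,480),interpolation=cv2.INTER_CUBIC),alpha=1.5)
    s=400/120
    for c in P:
        draw(B,s,[x,y],im,circ(c,.033,c[2]+.13),(0,255,0));draw(B,s,[x,y],im,circ(c,.0235,c[2]),(0,0,255))
    W[:,400*i:400*i+400]=B
cv2.imwrite(f"pics/{n}.png",W)
o=readout.get_obs();print(o["eef_pos"],o["contact_force"],o["gripper_width"],o["gripper_force"])
E
python3 v.py v1 "[[.569,.297,.11]]"
```

```text
[0.56870886 0.29665288 0.20638769] [-0.03881726 -0.58249729 -1.28475344] 0.06310079241776542 33.85217565111816
```

View pics/v1.png

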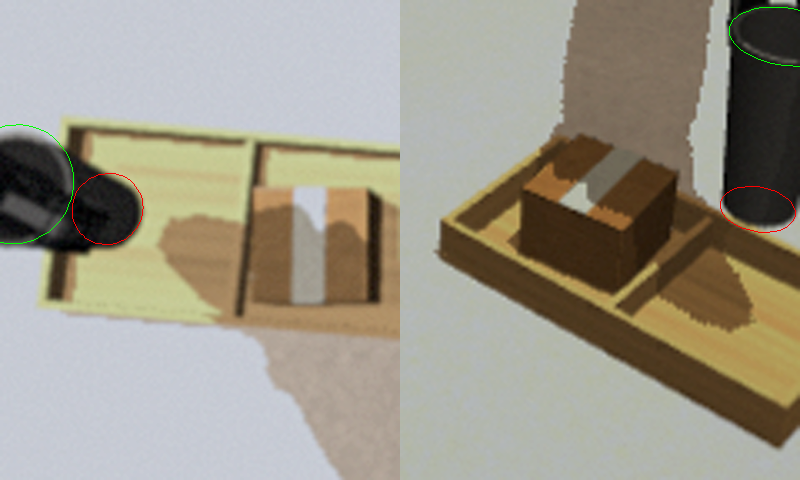

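The held pot appears at the top-left in the top view and at the upper right of the scene view. It lines up with the predicted rim and foot, above the free bay. Lowering it now.

Request:
carry_out([
  [[0,0,0,0.25,0],[0,0,0,0.25,0],[0,0,0,0.22,0],[0,0,0,0.08,0],[0,0,0,0,0]],
])

```text
t: 5.7
eef_pos: [0.5683, 0.2965, 0.1093]
tcp_rot: [0.215, 0.977, -0.001, -0.001]
contact_force: [0.0, -0.3, -0.8]
gripper_width: 0.0631
gripper_force: 33.9
```

Request:
carry_out([
  [[0,0,0,0.02,0],[0,0,0,0.02,0],[0,0,0,0,0]],
])

```text
t: 6.0
eef_pos: [0.5692, 0.2977, 0.1062]
tcp_rot: [0.215, 0.977, 0.0, 0.0]
contact_force: [-0.5, 1.1, -2.4]
gripper_width: 0.0633
gripper_force: 33.9
```

Request:
carry_out([
  [[0,0,0,0.015,0],[0,0,0,0.015,0],[0,0,0,0,0]],
])

```text
t: 6.3
eef_pos: [0.5687, 0.2976, 0.1014]
tcp_rot: [0.215, 0.977, -0.0, -0.0]
contact_force: [0.2, -0.3, -1.2]
gripper_width: 0.0635
gripper_force: 33.9
```

Request:
carry_out([
  [[0,0,0,0.015,0],[0,0,0,0.015,0],[0,0,0,0,0]],
])

```text
t: 6.6
eef_pos: [0.5694, 0.2975, 0.1006]
tcp_rot: [0.215, 0.977, 0.001, 0.001]
contact_force: [-2.6, -3.0, 13.2]
gripper_width: 0.0632
gripper_force: 34.7
```

Request:
carry_out([
  [[0,0,0,-0.02,0],[1,0,0,0,0],[1,0,0,0,0],[1,0,0,0,0],[1,0,0,0,0]],
])

```text
t: 7.1
eef_pos: [0.5687, 0.2976, 0.1002]
tcp_rot: [0.215, 0.977, -0.0, -0.0]
contact_force: [0.1, 1.2, -0.6]
gripper_width: 0.0855
gripper_force: 0.0
```

Request:
carry_out([
  [[1,0,0,-0.2,0],[1,0,0,-0.35,0],[1,0,0,-0.35,0],[1,0,0,-0.3,0],[1,0,0,0,0]],
])

```text
t: 7.6
eef_pos: [0.5699, 0.2982, 0.2504]
tcp_rot: [0.215, 0.977, 0.003, 0.003]
contact_force: [0.9, 0.0, 0.2]
gripper_width: 0.0852
gripper_force: 0.0
```

Request:
carry_out([
  [[1,-0.1875,-0.341,0,0],[1,-0.1875,-0.341,0,0],[1,-0.1875,-0.341,0,0],[1,-0.1875,-0.341,0,0],[1,-0.1875,-0.341,0,0]],
])

```text
t: 8.1
eef_pos: [0.5848, 0.0629, 0.244]
tcp_rot: [0.215, 0.977, -0.0, -0.0]
contact_force: [1.3, 0.5, -0.4]
gripper_width: 0.0855
gripper_force: 0.0
```

Request:
carry_out([
  [[1,-0.1875,-0.341,0,0],[1,-0.1875,-0.341,0,0],[1,-0.1875,-0.341,0,0],[1,-0.1875,-0.341,0,0],[1,0,0,0,0]],
])

```text
t: 8.6
eef_pos: [0.5979, -0.1267, 0.2432]
tcp_rot: [0.217, 0.976, -0.001, -0.001]
contact_force: [-0.2, 0.6, -0.1]
gripper_width: 0.0858
gripper_force: 0.0
```

Request:
carry_out([
  [[1,0,0,0,0],[1,0,0,0,0]],
])

```text
t: 8.8
eef_pos: [0.5981, -0.121, 0.2442]
tcp_rot: [0.215, 0.977, 0.0, -0.0]
contact_force: [-0.2, -0.0, -0.2]
gripper_width: 0.0856
gripper_force: 0.0
```

```bash
python3 v.py v2 "[[.5688,.297,.006]]"
```

```text
[ 0.59824611 -0.1204242   0.24449182] [-0.30928253 -0.55669749 -0.14108037] 0.08541913932880302 0.0
```

View pics/v2.png

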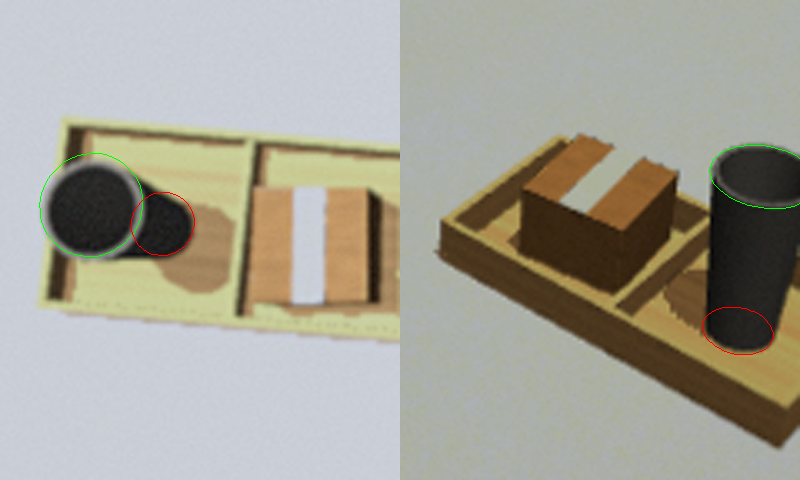

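Pot Q stands upright in the free bay, with its rim near (93,207) in the left crop, within ~1 mm of the drawn circle. Nothing else has moved. Descending on P.

Request:
carry_out([
  [[1,-0.01,0,0.3,0],[1,0,0,0.3,0],[1,0,0,0.3,0],[1,0,0,0.3,0],[1,0,0,0,0]],
])

```text
t: 9.4
eef_pos: [0.5967, -0.1204, 0.0954]
tcp_rot: [0.214, 0.977, -0.0, -0.004]
contact_force: [-0.3, -0.6, -0.7]
gripper_width: 0.0856
gripper_force: 0.0
```

Request:
carry_out([
  [[0,0,0,0,0],[0,0,0,0,0],[0,0,0,0,0],[0,0,0,0,0],[0,0,0,0,0]],
])

```text
t: 9.9
eef_pos: [0.6007, -0.1222, 0.1033]
tcp_rot: [0.215, 0.977, 0.0, 0.002]
contact_force: [1.4, 2.3, 6.8]
gripper_width: 0.0632
gripper_force: 33.6
```

Request:
carry_out([
  [[0,0,0,-0.12,0],[0,0,0,-0.25,0],[0,0,0,-0.37,0],[0,0,0,-0.37,0],[0,0,0,-0.35,0]],
])

```text
t: 10.4
eef_pos: [0.5988, -0.1222, 0.2793]
tcp_rot: [0.215, 0.977, -0.0, 0.001]
contact_force: [1.0, -0.6, -0.3]
gripper_width: 0.0626
gripper_force: 33.5
```

Request:
carry_out([
  [[0,0.1,0.18,0,0],[0,0.18,0.322,0,0],[0,0.18,0.322,0,0],[0,0.18,0.322,0,0],[0,0.18,0.322,0,0]],
])

```text
t: 10.9
eef_pos: [0.5833, 0.0805, 0.2773]
tcp_rot: [0.215, 0.977, 0.0, 0.001]
contact_force: [0.9, -0.1, -0.5]
gripper_width: 0.0632
gripper_force: 33.5
```

Request:
carry_out([
  [[0,0.18,0.322,0,0],[0,0.18,0.322,0,0],[0,0.18,0.322,0,0],[0,0.18,0.322,0,0],[0,0.166,0.302,0,0]],
])

```text
t: 11.4
eef_pos: [0.5667, 0.2986, 0.2772]
tcp_rot: [0.215, 0.977, 0.0, 0.001]
contact_force: [0.5, 0.1, -1.4]
gripper_width: 0.0635
gripper_force: 33.5
```

Request:
carry_out([
  [[0,0,0,0,0],[0,0,0,0,0],[0,0,0,0,0]],
])

```text
t: 11.7
eef_pos: [0.5675, 0.296, 0.2766]
tcp_rot: [0.215, 0.977, 0.0, 0.0]
contact_force: [0.0, -0.0, -0.8]
gripper_width: 0.063
gripper_force: 33.6
```

```bash
cat > v3.py <<'E'
from h import *; import sys
n=sys.argv[1];P=np.array(eval(sys.argv[2]))
W=np.zeros((600,800,3),np.uint8)
for i,(nm,x,y) in enumerate((("top",40,130),("scene",320,100))):
    im=get_image(nm); w,h=(133,100) if 0 else (100,150)
    s=4; B=cv2.convertScaleAbs(cv2.resize(cv2.cvtColor(im["color"],4)[y:y+h,x:x+w],(400,600),interpolation=cv2.INTER_CUBIC),alpha=2.2)
    for c in P:
        draw(B,s,[x,y],im,circ(c,.033,c[2]+.13),(0,255,0));draw(B,s,[x,y],im,circ(c,.0235,c[2]),(0,0,255))
    W[:,400*i:400*i+400]=B
cv2.imwrite(f"pics/{n}.png",W)
o=readout.get_obs();print(o["eef_pos"],o["contact_force"],o["gripper_width"],o["gripper_force"])
E
python3 v3.py v3 "[[.5685,.297,.006],[.5685,.297,.174]]"
```

```text
[0.56762098 0.29556256 0.27642693] [ 0.09261349 -0.30191174 -0.48451427] 0.06303009628067299 33.62899094063323
```

View pics/v3.png

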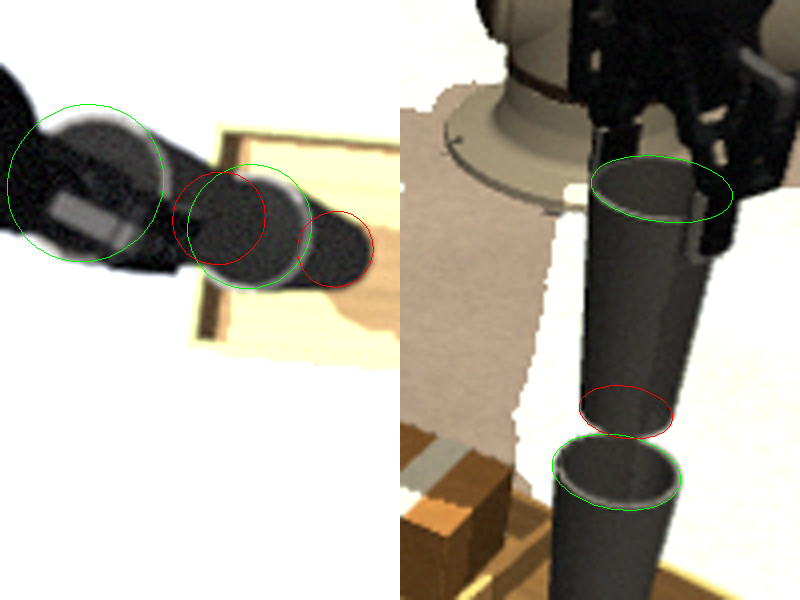

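The held pot's foot (626,412 in the right crop) sits over the standing pot's mouth (617,472). Both match their predicted outlines to ~1–2 mm. Lowering in stages.

Request:
carry_out([
  [[0,0,0.015,0.1,0],[0,0,0,0.12,0],[0,0,0,0.12,0],[0,0,0,0.1,0],[0,0,0,0,0]],
])

```text
t: 12.3
eef_pos: [0.5678, 0.297, 0.2215]
tcp_rot: [0.215, 0.977, -0.001, -0.001]
contact_force: [-0.5, 0.7, -0.8]
gripper_width: 0.0628
gripper_force: 33.7
```

Request:
carry_out([
  [[0,0,0,0.08,0],[0,0,0,0.08,0],[0,0,0,0.06,0],[0,0,0,0.03,0],[0,0,0,0,0]],
])

```text
t: 12.8
eef_pos: [0.5678, 0.2983, 0.1922]
tcp_rot: [0.215, 0.977, -0.0, -0.0]
contact_force: [0.1, 0.1, -1.2]
gripper_width: 0.0631
gripper_force: 33.6
```

Request:
carry_out([
  [[0,0,0,0.05,0],[0,0,0,0.05,0],[0,0,0,0.04,0],[0,0,0,0,0]],
])

```text
t: 13.2
eef_pos: [0.5678, 0.2983, 0.175]
tcp_rot: [0.215, 0.977, -0.0, -0.001]
contact_force: [-0.5, -0.2, -1.0]
gripper_width: 0.0631
gripper_force: 33.6
```

Request:
carry_out([
  [[0,0,0,0.02,0],[0,0,0,0,0],[0,0,0,0,0]],
])

```text
t: 13.5
eef_pos: [0.5681, 0.2984, 0.1737]
tcp_rot: [0.215, 0.977, 0.0, 0.0]
contact_force: [-0.4, -0.7, -1.7]
gripper_width: 0.0628
gripper_force: 33.6
```

Request:
carry_out([
  [[0,0,0,0.02,0],[0,0,0,0.02,0],[0,0,0,0,0],[0,0,0,0,0]],
])

```text
t: 13.9
eef_pos: [0.568, 0.2985, 0.1687]
tcp_rot: [0.215, 0.977, 0.0, -0.0]
contact_force: [-1.0, -0.2, -1.0]
gripper_width: 0.0632
gripper_force: 33.7
```

Request:
carry_out([
  [[0,0,0,0.015,0],[0,0,0,0,0],[0,0,0,0,0]],
])

```text
t: 14.2
eef_pos: [0.5681, 0.2985, 0.1669]
tcp_rot: [0.215, 0.977, -0.0, -0.0]
contact_force: [-1.4, -0.8, -0.9]
gripper_width: 0.0629
gripper_force: 33.7
```

Request:
carry_out([
  [[0,0,0,0.012,0],[0,0,0,0,0],[0,0,0,0,0]],
])

```text
t: 14.5
eef_pos: [0.5681, 0.2985, 0.1656]
tcp_rot: [0.215, 0.977, 0.0, -0.0]
contact_force: [-1.0, 0.0, -0.0]
gripper_width: 0.0631
gripper_force: 33.7
```

Request:
carry_out([
  [[0,0,0,0.012,0],[0,0,0,0,0],[0,0,0,0,0]],
])

```text
t: 14.8
eef_pos: [0.5681, 0.2985, 0.1642]
tcp_rot: [0.215, 0.977, 0.0, 0.0]
contact_force: [-0.3, -0.3, -0.3]
gripper_width: 0.0632
gripper_force: 33.7
```

Request:
carry_out([
  [[0,0,0,0.008,0],[0,0,0,0,0],[0,0,0,0,0]],
])

```text
t: 15.1
eef_pos: [0.5681, 0.2984, 0.1634]
tcp_rot: [0.215, 0.977, 0.0, 0.0]
contact_force: [-0.8, -0.0, 2.4]
gripper_width: 0.0631
gripper_force: 33.8
```

```bash
python3 -c "
from h import *
o=readout.get_obs();print(o['eef_pos'],o['contact_force'])"
```

```text
[0.56811497 0.29843848 0.1633786 ] [-0.82414349 -0.00516453  2.37495017]
```

Contact is at ~3.5 N, right at the expected seating height (0.163). Releasing and retreating.

Request:
carry_out([
  [[1,0,0,0,0],[1,0,0,0,0],[1,0,0,0,0],[1,0,0,0,0],[1,0,0,0,0]],
])

```text
t: 15.6
eef_pos: [0.5681, 0.2985, 0.1632]
tcp_rot: [0.215, 0.977, -0.0, -0.0]
contact_force: [-0.2, -0.7, -0.5]
gripper_width: 0.0854
gripper_force: 0.0
```

Request:
carry_out([
  [[1,0,0,-0.15,0],[1,0,0,-0.3,0],[1,0,0,-0.35,0],[1,0,0,-0.2,0],[1,0,0,0,0]],
])

```text
t: 16.1
eef_pos: [0.5688, 0.2988, 0.2875]
tcp_rot: [0.215, 0.977, 0.002, 0.002]
contact_force: [0.7, -0.3, 0.0]
gripper_width: 0.0855
gripper_force: 0.0
```

Request:
carry_out([
  [[1,0.35,0,0,0],[1,0.35,0,0,0],[1,0.35,0,0,0],[1,0.35,0,0,0],[1,0,0,0,0]],
])

```text
t: 16.6
eef_pos: [0.4119, 0.3704, 0.2832]
tcp_rot: [0.213, 0.977, 0.0, -0.0]
contact_force: [-0.0, -0.6, -0.2]
gripper_width: 0.0858
gripper_force: 0.0
```

```bash
python3 v3.py v4 "[[.5685,.297,.006],[.5685,.297,.06]]"; python3 -c "
from h import *
cv2.imwrite('pics/top_end.png',cv2.convertScaleAbs(get_image('top')['color'][:,:,::-1],alpha=1.3))"
```

```text
[0.41486319 0.36923878 0.28277442] [-0.33792284 -0.28943244  0.5279539 ] 0.085117413286789 0.0
```

View pics/v4.png

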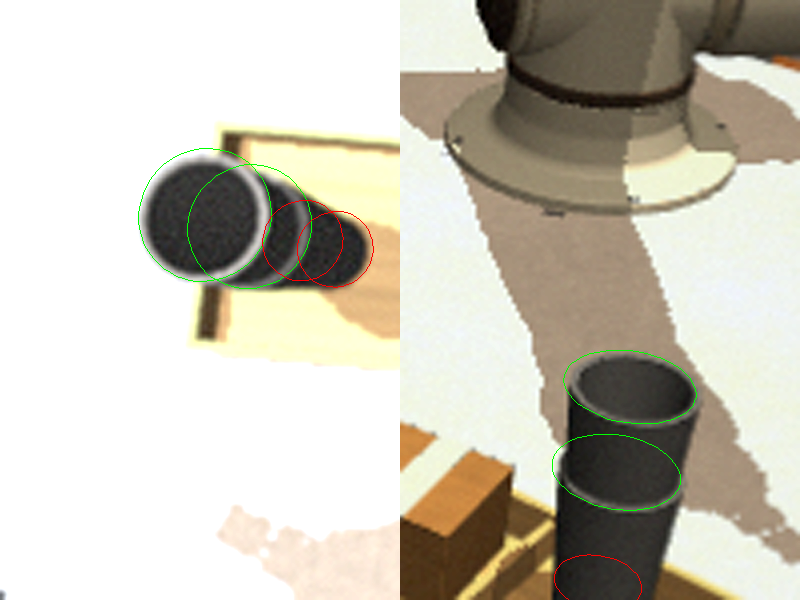

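View pics/top_end.png

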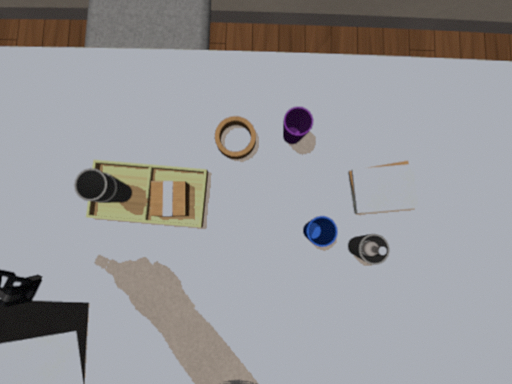

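The nested pair stands upright in the free bay (top view rim at (93,184)), with the rims matching the 54 mm seating. The bottle pot (374,249), blue (322,232), purple (298,122), tape, books and carton have not moved.

```bash
python3 -c "
from station import r
print(r.hand_in())"
```

```text
the job is handed in; nothing more can be done
None
```

The job is handed in: the two empty grey pots stand nested and upright in the free bay, gently seated, and in the last pictures everything else was where it started.

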